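# Clip a hand tool's snap hook onto a sprung balancer eye

## Task

Lift the flap-wheel hand tool out of its wooden parking block and push its snap hook down over the end bar of the eye on the sprung arm of the blue post until the gate flicks shut with the bar inside, pressing with no more than 20 N. Then let the arm settle until it just carries the tool's weight, and let go so gently that the tool neither drops nor springs up but hangs still. Leave the other things on the bench alone.

Things in the scene. Friction and masses are not known exactly. Their poses are not given: they have to be found in the camera images.
- handtool: Upright hand tool, 210 mm tall, 0.28 to 0.74 kg, standing in the parking block. Origin: centre of its underside, z up. From below: dark red flap wheel, diameter 44 mm, 25 mm high; grey body, diameter 34 mm, up to z 98 mm; a flat steel snap hook, 10 mm thick in y, in the x-z plane; a flat grip tab on top. Hook spine on the -x side (inner face x -19 mm).
- grip_tab (a point): Grasp point in the dark grip tab (12 mm thick in y, 26 mm wide in x, tool z 171 to 210 mm), on the tool's axis at z 192 mm; axes as the tool.
- hook_seat (a point): Where the centre of a seated 8 mm bar lies, under the hook's roof, on the tool's axis at tool z 159 mm; axes as the tool. The roof's underside is at z 163 mm.
- nose_tip (a point): Rounded lower tip of the hook's nose, at tool x +13, z 133 mm; the nose comes down from the roof on the +x side, inner face x +9, outer +17 mm. Below it the +x side is open: a 27 mm gap down to the hook's shoulder (top z 106 mm, reaching to x +8 mm), by which a bar gets in under the gate.
- gatebar (a joint): Sprung gate, 0 rad shut, up to 1.35 rad swung up; shuts by itself. Shut it lies level at tool z 135 mm, from its pivot at x -17 mm by the spine to a free end at x +3 mm. A bar rising in the throat on the tool's axis swings it up to about 0.5 to 0.8 rad, passes between its free end and the nose and gets above it, and the gate flicks shut below; past that the bar has about 7 mm to its seat.
- block: Fixed plywood parking block 85 x 85 x 30 mm, origin at the centre of its underside. A 48 mm hole 20 mm deep in its top holds the flap wheel loosely; lift straight up.
- stand: Fixed blue post, 32 mm square and 273 mm high on a 130 x 120 mm foot; origin under the post at the bench. A spring holds a carriage up against a stop near the post's top; its level arm points along the stand's -x to the eye. Under load carriage and eye sink straight down against spring and damper, by an amount to be felt, up to a hard stop 45 mm down; freed, they rise again.
- eye_bar (a point): Middle of the straight end bar of the D-shaped steel eye at the arm's tip: rod 8 mm thick, bar 48 mm long along the point's y, 170 mm from the stand's origin along -x, 245 mm above the bench at rest. The eye is level; its hole, 40 to 55 mm long, begins on the +x side of the bar (towards the post). The tool hangs with spine on the -x side, nose in the hole, tool x along point x.
- tube: Bystander: square steel tube offcut 40 x 40 x 90 mm.
- wheel: Bystander: spare flap wheel 60 mm diameter, 30 mm high.
- wrench: Bystander: wrench.
- driver: Bystander: screwdriver.
- oil: Bystander: grey can 56 mm diameter, 120 mm high.
Things that resemble listed ones, but are neither listed nor needed, are in the scene too. Several things have the shape of the block; the one meant has the colours described above.

How it is judged:
By the outcome, as a careful person would: the job done as asked, in the order asked, and still so for the second after the job is handed in, with the robot touching nothing.
It also fails if it takes over 69 s, if anything falls off the work surface, if the arm or the gripper's body presses on something with over 40 N, if the wrist force passes 120 N, or if a joint passes its speed limit or range.

## Robot

A 6-joint arm with a two-finger parallel gripper is mounted at the origin on the work surface. World frame = base frame: x ahead of the robot, y to its left, z up, the work surface at z = 0. Lengths are in m, angles in rad, forces in N, time in s.
With the tool pointing down it reaches from about 0.2 to 0.875 m from the base axis. Payload 3.4 kg.
Tool frame: the origin (TCP) lies at the very end of the fingers, on their centre line; the grasp point (between the pads) lies 19 mm behind it; z points along the fingers, y is the line along which they close (so a half turn about z gives the same grasp; the last joint's range is limited). The gripper opens to 94 mm and grips with 3 to 60 N. Pads are 16 mm wide; open, the fingers measure 119 mm over their backs; the gripper's body (75 mm by 177 mm) begins 78 mm behind the grasp point.
Start: joints at [1.178, 0.276, 1.505, -0, 1.361, -0.121], TCP at [0.154, 0.554, 0.205] pointing down, gripper open.
Joint ranges: [-2.89, 2.89], [-0.75, 2.08], [0.22, 2.7], [-1.18, 4.32], [0.11, 2.71], [-2.7, 2.7]. Speed limits (rad/s): [2.57, 2.57, 3.14, 3.14, 3.14, 3.14].

## Interface

Orientations are given as a unit quaternion [w, x, y, z].
In Python, from rig import state, snapshot, hand_in gives the robot as it stands.
- The arm moves only by the tool drive_tool, never from a script. Its argument "increments" is a list of rows, each a list of 2 entries, a list of its own where there are three numbers: the shift along the tool's x, y, z in m, then the turn, a rotation vector about the tool's x, y, z in rad. In form: [[[x, y, z], [wx, wy, wz]], ...]. A call has 1 to 5 rows; each row is the pose to reach, as a shift and turn from the pose commanded when the call began, along the tool's axes at that moment; what a row does not reach only later rows make up. A row lasts 1/8 s, in which the tool goes at most 62.5 mm and 10.7 degrees, less where a joint would pass 70% of its speed; a pose out of reach is approached as far as the arm can. A call with a gripper value outside its range is refused whole. "claw" is the opening, from -1 (shut) to 1 (fully open), set as the call begins (left out, the last holds). The fingers move at their own pace and stop on an object; "force" is the grip in N (left out, the last holds). Time passes only in rows, so rows that repeat a pose let the fingers close. It gives the time, the measured TCP pose, the force, the opening and the grip force at its end, in the units of the state.
- state(): the state, without advancing time (a new reading comes with each control period).
- snapshot(name): name is "side" or "top" or "wrist"; returns a dict with "img" (420x560x3 uint8, red, green, blue), "fx", "fy", "cx", "cy" (pixels), "world_to_cam" (4x4, takes a point from world to camera coordinates). Camera axes: x right, y up, looking along -z (the intrinsics and any distortion apply to the point x, -y, -z); pixel columns grow to the right and rows downward; lengths in m; the calibration is good to about 2 mm. A picture is of the moment at which its call begins. There is no depth.
- hand_in(): hands the job in; it is judged then, once.
The state is a dict: "t": time; "q": joint angles; "qvel": joint speeds; "tau": joint torques, N m; "tool_pos": TCP position; "ee_rot": TCP orientation; "wrist_force": force on the tool from outside, world axes, zero at the start; "moment": the same for the moment, N m; "opening": finger opening in m; "finger_force": force on a finger pad.
Only numpy, scipy, OpenCV 4.12 (cv2) and the standard library are available. Lean on these libraries where they do the work, as an engineer would, in place of code of your own. Each camera call takes 0.05 s, during which the arm holds its last target. There are 200 camera calls.

## Working session

There is one attempt and no reset: what is moved stays moved. The work goes in short steps, Python scripts to look and compute and a tool call to move; the robot and the scene stay as the last step left them, time stands still between calls to the robot, and variables do not carry over. Pictures are saved under pics/ and viewed, at most 11 in all, crops included, and the job is handed in when it is done.

Besides the shell and the picture viewer there is one more tool, called after "Emit:" as a command line: name --argument value ..., lists and objects as JSON in quotes. drive_tool: Moves the arm, as the interface text tells. Its arguments: {"type":"object","properties":{"increments":{"type":"array"},"claw":{"type":"number"},"force":{"type":"number"}},"required":["increments"]}

```bash
mkdir -p pics
cat > h.py <<'E'
import numpy as np, cv2
from rig import state, snapshot, hand_in
def ray(s,u,v):
    W=np.array(s["world_to_cam"]);R=W[:3,:3];t=W[:3,3]
    d=np.array([(u-s["cx"])/s["fx"],-(v-s["cy"])/s["fy"],-1.])
    return -R.T@t,R.T@d
def onz(s,u,v,z):
    o,d=ray(s,u,v);return o+d*(z-o[2])/d[2]
def tri(a,b):
    # a,b=(snap,u,v)
    o1,d1=ray(*a);o2,d2=ray(*b)
    A=np.stack([d1,-d2],1);k=np.linalg.lstsq(A,o2-o1,rcond=None)[0]
    p,q=o1+k[0]*d1,o2+k[1]*d2
    return (p+q)/2,np.linalg.norm(p-q)
def proj(s,p):
    c=np.array(s["world_to_cam"])@np.append(p,1)
    return s["cx"]+s["fx"]*c[0]/-c[2], s["cy"]+s["fy"]*-c[1]/-c[2]
E
python3 - <<'E'
from h import *
import pickle
print(state())
for n in("side","top"):
    s=snapshot(n);pickle.dump(s,open(n+".pkl","wb"));print({k:v for k,v in s.items() if k!="img"})
    cv2.imwrite(f"pics/{n}0.png",cv2.resize(s["img"][...,::-1],(800,600),interpolation=cv2.INTER_CUBIC))
E
```

```text
{'t': 0.0, 'q': array([ 1.17801372e+00,  2.76578207e-01,  1.50612204e+00, -2.54757403e-05,
        1.36070499e+00, -1.21016967e-01]), 'qvel': array([ 4.47787657e-04, -6.40813992e-05,  1.25233812e-03,  8.83401549e-04,
        1.05432466e-03,  4.28197784e-04]), 'tau': array([ 5.77792307e-04, -4.04570282e+01, -2.37220663e+01,  7.01836101e-02,
        3.43791826e-02, -1.12877879e-04]), 'tool_pos': array([0.15415146, 0.55335562, 0.20461875]), 'ee_rot': array([-2.18226626e-04,  1.35462347e-01,  9.90782081e-01, -8.79712711e-04]), 'wrist_force': array([-0.99142849, -0.32714829, -0.19055368]), 'moment': array([ 0.00855652, -0.00031913,  0.00028802]), 'finger_force': 0.0, 'opening': 0.09419400250933349}
{'fx': 380.81959951740635, 'fy': 380.81959951740635, 'cx': 276.94844679780493, 'cy': 220.28896555180043, 'world_to_cam': array([[ 0.87560379, -0.48294191,  0.00922596, -0.51480339],
       [ 0.35315903,  0.65309656,  0.66988326, -0.31942032],
       [-0.32954015, -0.58329409,  0.74240912, -0.95169474],
       [ 0.        ,  0.        ,  0.        ,  1.        ]])}
{'fx': 500.2286195377391, 'fy': 500.2286195377391, 'cx': 277.30834538913103, 'cy': 206.9711384466326, 'world_to_cam': array([[ 0.14372069, -0.98961551,  0.00234655, -0.05275635],
       [ 0.96882533,  0.14118408,  0.20357932, -0.59214594],
       [-0.20179655, -0.02698517,  0.97905564, -1.47653357],
       [ 0.        ,  0.        ,  0.        ,  1.        ]])}
```

View pics/side0.png

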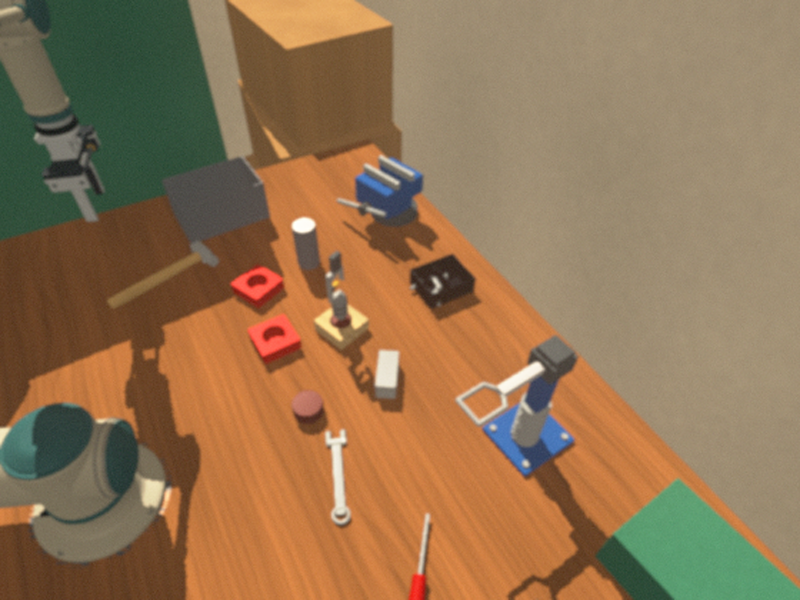

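View pics/top0.png

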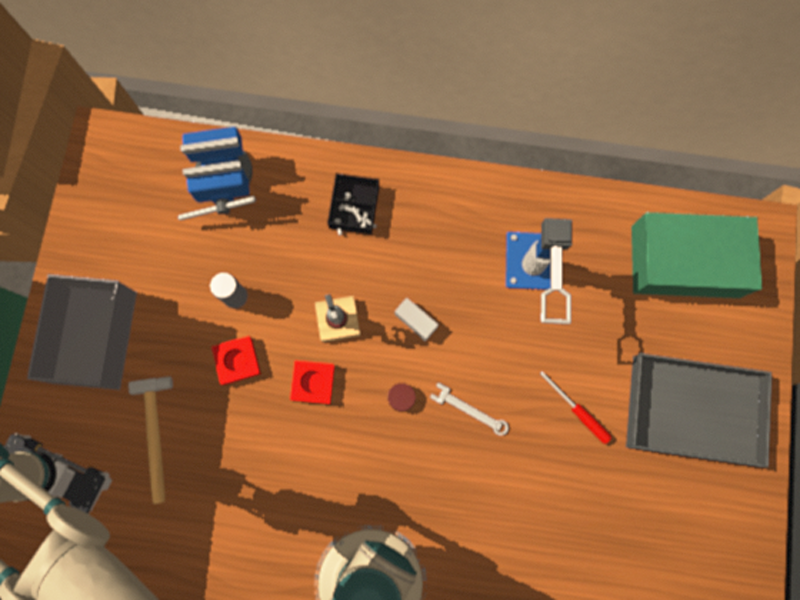

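The side view shows the tool in the plywood block at about (340,300) and the stand's eye at (482,402). In the top view the tool is at (336,315) and the eye at (556,305). Next I'll enlarge these regions.

Run:
```python
import pickle,cv2,numpy as np
a=pickle.load(open("side.pkl","rb"))["img"];b=pickle.load(open("top.pkl","rb"))["img"]
# original px origin; 80x60 windows at 5x
P=[(a,200,170,5),(b,195,195,5),(a,312,230,5),(b,345,145,5)]
t=[cv2.resize(i[y:y+60,x:x+80,::-1],(400,300),interpolation=cv2.INTER_CUBIC) for i,x,y,k in P]
cv2.imwrite("pics/crop1.png",np.vstack([np.hstack(t[:2]),np.hstack(t[2:])]))
```

```text
(no output)
```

View pics/crop1.png

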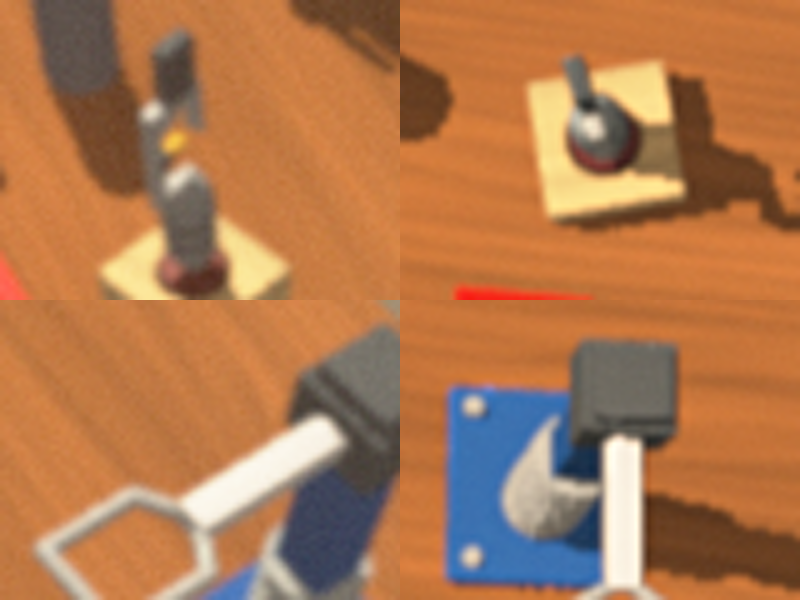

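Run:
```python
from h import *
import pickle
S=pickle.load(open("side.pkl","rb"));T=pickle.load(open("top.pkl","rb"))
print("eye",tri((S,328.3,288.4),(T,388.9,224.3)), onz(T,388.9,224.3,.245))
a,b=onz(T,541*.7,320*.7,.245),onz(T,570*.7,321*.7,.245);print(a,b,np.arctan2(*(a-b)[:2][::-1])-np.pi/2)
# foot left edge, arm edges
a,b=onz(T,345+.2*50,145+.2*280,.0),onz(T,345+.2*48,145+.2*88,.0);print("foot",np.arctan2(*(b-a)[:2][::-1]))
print("tabtop",tri((S,235,177.6),(T,195+173/5,195+62/5)))
p=onz(T,195+203/5,195+137/5,.115);print(p)
c=[onz(T,195+u/5,195+v/5,.03) for u,v in((128,85),(262,62),(285,195),(152,218))];print("block",np.mean(c,0),c[1]-c[0],c[3]-c[0])
w=snapshot("wrist");W=w["world_to_cam"];print(w["fx"],-W[:3,:3].T@W[:3,3],W[:3,:3])
```

```text
eye (array([ 0.55388469, -0.27604019,  0.24142715]), np.float64(0.002772949882257203)) [ 0.55182691 -0.27479029  0.245     ]
[ 0.5486971 -0.2476428  0.245    ] [ 0.55464677 -0.30169409  0.245     ] 0.10963316857927707
foot 0.12277073354716303
tabtop (array([0.54070041, 0.15901283, 0.21504089]), np.float64(0.001910657428390332))
[0.51882173 0.14638136 0.115     ]
block [0.53131441 0.15286956 0.03      ] [ 0.02661488 -0.08069157  0.        ] [-0.08063105 -0.02867631  0.        ]
344.51657806432513 [0.09053432 0.57119425 0.38497399] [[ 0.26809076  0.96339242 -0.00154905]
 [-0.93769973  0.26057151 -0.22982971]
 [-0.22101256  0.06306776  0.97322963]]
```

Emit:
drive_tool --increments '[[[-0.047,-0.028,-0.02],[0,0,0]],[[-0.094,-0.056,-0.04],[0,0,0]],[[-0.142,-0.084,-0.06],[0,0,0]],[[-0.19,-0.112,-0.08],[0,0,0]],[[-0.237,-0.14,-0.095],[0,0,0]]]' --claw 1

```text
t: 0.78
tool_pos: [0.3462, 0.3541, 0.3012]
ee_rot: [0.0, 0.135, 0.991, 0.0]
wrist_force: [1.2, 0.3, 0.1]
opening: 0.094
finger_force: 0.0
```

Emit:
drive_tool --increments '[[[-0.047,-0.028,0],[0,0,-0.1]],[[-0.094,-0.056,0],[0,0,-0.2]],[[-0.142,-0.084,0],[0,0,-0.3]],[[-0.19,-0.112,0],[0,0,-0.4]],[[-0.237,-0.141,0],[0,0,-0.42]]]'

```text
t: 1.4
tool_pos: [0.5365, 0.1545, 0.3002]
ee_rot: [-0.0, -0.074, 0.997, 0.0]
wrist_force: [0.2, 0.8, -0.6]
opening: 0.0936
finger_force: 0.0
```

Emit:
drive_tool --increments '[[[0,0,0],[0,0,0]],[[0,0,0],[0,0,0]]]'

```text
t: 1.65
tool_pos: [0.5349, 0.1563, 0.3]
ee_rot: [-0.001, -0.074, 0.997, 0.0]
wrist_force: [-0.6, -0.4, 0.7]
opening: 0.0941
finger_force: 0.0
```

Run:
```python
from h import *
import pickle
s=snapshot("wrist");pickle.dump(s,open("w1.pkl","wb"))
cv2.imwrite("pics/w1.png",cv2.resize(s["img"][...,::-1],(800,600),interpolation=cv2.INTER_CUBIC))
st=state();print(st["t"],st["tool_pos"],st["ee_rot"],st["wrist_force"],st["q"])
print([proj(s,p) for p in((.535,.155,.22),(.535,.155,.03))])
```

```text
1.7 [0.53463048 0.15672981 0.30034747] [-4.79680441e-04 -7.43080469e-02  9.97235148e-01  3.79224132e-04] [-0.04912547  0.26759309 -0.29469543] [ 1.59682857e-01  2.11512334e-01  1.36257300e+00  8.37432860e-04
  1.56839858e+00 -1.55986908e+00]
[(np.float64(273.93725279041735), np.float64(215.30266753326427)), (np.float64(274.4569234917811), np.float64(179.92425542962002))]
```

View pics/w1.png

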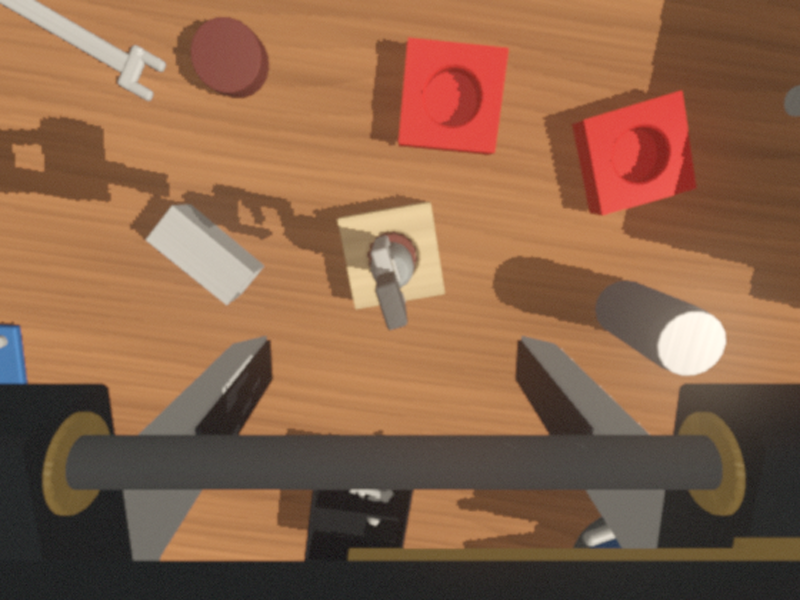

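The wrist view shows the tool's tab at about (391,300) over the block, with the spine towards the robot (up in the image). I'll enlarge this and use a synthetic overlay to fit the pose.

Run:
```python
import pickle,cv2,numpy as np
a=pickle.load(open("w1.pkl","rb"))["img"]
# 80x60 window origin (232,150), x10? -> use 8x: 100x75
c=cv2.resize(a[150:225,225:325,::-1],(800,600),interpolation=cv2.INTER_CUBIC)
cv2.imwrite("pics/w1c.png",c)
```

```text
(no output)
```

View pics/w1c.png

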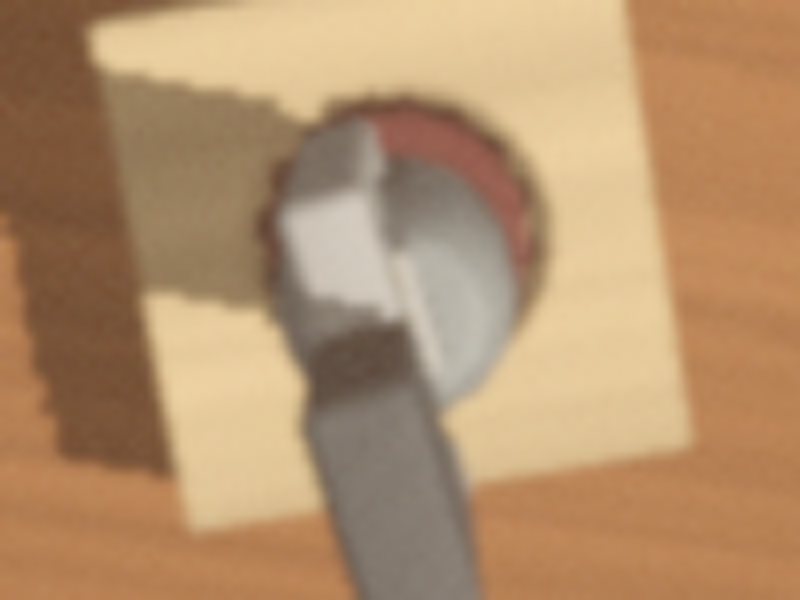

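Run:
```python
from h import *
import pickle
s=pickle.load(open("w1.pkl","rb"))
c=[onz(s,u,v,.22)[:2] for u,v in((263.75,203.1),(278.5,199),(284.2,226.8),(271.6,230.3))]
print(np.round(c,4),np.mean(c,0))
for d in(c[3]-c[0],c[2]-c[1],c[0]-c[1],c[3]-c[2]):print(np.linalg.norm(d),np.degrees(np.arctan2(d[1],d[0])))
# block top corners
b=[onz(s,225+u/8,150+v/8,.03)[:2] for u,v in((88,30),(625,-5),(692,445),(190,530))]
print("block",np.mean(b,0),[np.degrees(np.arctan2(*(b[j]-b[i])[::-1])) for i,j in((0,3),(1,2))])
# hole centre/wheel
print(onz(s,225+408/8,150+250/8,.03))
# refine: overlay wireframe for hypothesised pose
```

```text
[[0.5265 0.1458]
 [0.5217 0.1566]
 [0.543  0.1643]
 [0.5473 0.155 ]] [0.53463642 0.15541741]
0.022719441448868442 23.828458110695223
0.022731472587007195 19.961481121059894
0.011844395403556899 -65.68697928023447
0.010311904460608068 -65.39424704815129
block [0.53744893 0.15591152] [np.float64(18.68598573635109), np.float64(18.08896951304655)]
[0.5364401 0.1572692 0.03     ]
```

Emit:
drive_tool --increments '[[[0,-0.001,0.02],[0,0,-0.13]],[[0,-0.001,0.06],[0,0,-0.25]],[[0,-0.001,0.1],[0,0,-0.25]],[[0,-0.001,0.117],[0,0,-0.25]],[[0,-0.001,0.117],[0,0,-0.25]]]' --claw 1

```text
t: 2.33
tool_pos: [0.5336, 0.1562, 0.1825]
ee_rot: [-0.002, -0.199, 0.98, 0.0]
wrist_force: [0.6, -0.1, 0.1]
opening: 0.094
finger_force: 0.0
```

Emit:
drive_tool --increments '[[[0,0,0],[0,0,0]],[[0,0,0],[0,0,0]],[[0,0,0],[0,0,0]],[[0,0,0],[0,0,0]]]' --claw -0.6 --force 20

```text
t: 2.82
tool_pos: [0.5359, 0.155, 0.1839]
ee_rot: [0.0, -0.198, 0.98, 0.0]
wrist_force: [0.0, -0.3, 0.1]
opening: 0.0574
finger_force: 0.0
```

Run:
```python
from h import *
import pickle
a=snapshot("wrist");b=snapshot("side");T=snapshot("top")
for n,s in(("w2",a),("s2",b),("t2",T)):pickle.dump(s,open(n+".pkl","wb"))
t=[cv2.resize(i,(400,300),interpolation=cv2.INTER_CUBIC) for i in(a["img"],b["img"],b["img"][150:240,180:300],T["img"][180:255,190:290])]
cv2.imwrite("pics/g.png",np.vstack([np.hstack(t[:2]),np.hstack(t[2:])])[...,::-1])
st=state();print(st)
```

```text
{'t': 2.975, 'q': array([ 1.56668014e-01,  2.63053121e-01,  1.57879725e+00,  7.72546959e-05,
        1.29958902e+00, -1.81219356e+00]), 'qvel': array([ 2.45618057e-04,  2.94022122e-03,  1.35497148e-03, -2.08464118e-05,
        7.98705999e-04, -6.78684957e-04]), 'tau': array([ 2.08899431e-02, -3.91429031e+01, -2.31603348e+01, -3.03135160e-02,
        6.81192521e-02,  2.14517036e-04]), 'tool_pos': array([0.53574401, 0.15491739, 0.18356062]), 'ee_rot': array([ 7.81387641e-05, -1.97711002e-01,  9.80260349e-01,  3.39373626e-05]), 'wrist_force': array([-0.55183193, -0.53016334, -0.52881552]), 'moment': array([0.06039903, 0.01256869, 0.01042762]), 'finger_force': 0.0, 'opening': 0.04523240923927552}
```

View pics/g.png

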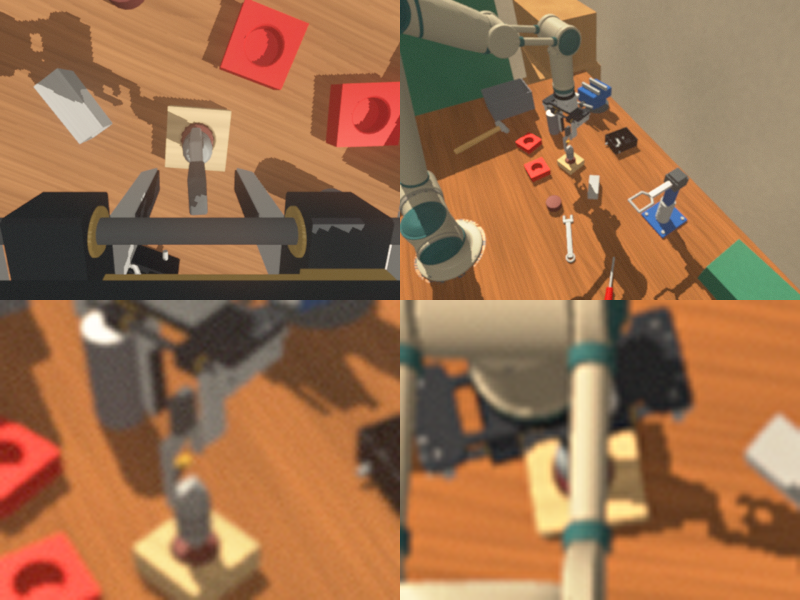

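In the wrist view the tab (197,190 in the panel) is centred between the fingers, which are still closing. I'll finish the grip and then lift straight up.

Emit:
drive_tool --increments '[[[0,0,0],[0,0,0]],[[0,0,0],[0,0,0]],[[0,0,0],[0,0,0]],[[0,0,0],[0,0,0]],[[0,0,0],[0,0,0]]]' --claw -1 --force 20

```text
t: 3.6
tool_pos: [0.5358, 0.155, 0.1834]
ee_rot: [0.0, -0.198, 0.98, 0.0]
wrist_force: [-0.3, -0.1, -1.0]
opening: 0.0119
finger_force: 20.0
```

Emit:
drive_tool --increments '[[[0,0,0],[0,0,0]],[[0,0,0],[0,0,0]]]' --force 40

```text
t: 3.85
tool_pos: [0.5357, 0.155, 0.1834]
ee_rot: [0.0, -0.198, 0.98, 0.0]
wrist_force: [-0.3, -0.2, -0.5]
opening: 0.0115
finger_force: 40.0
```

Emit:
drive_tool --increments '[[[0,0,-0.01],[0,0,0]],[[0,0,-0.025],[0,0,0]],[[0,0,-0.05],[0,0,0]],[[0,0,-0.085],[0,0,0]],[[0,0,-0.1155],[0,0,0]]]'

```text
t: 4.47
tool_pos: [0.5358, 0.155, 0.3012]
ee_rot: [0.001, -0.198, 0.98, -0.0]
wrist_force: [-0.2, 0.7, -3.4]
opening: 0.0115
finger_force: 40.0
```

Emit:
drive_tool --increments '[[[0,0,0],[0,0,0]],[[0,0,0],[0,0,0]],[[0,0,0],[0,0,0]]]'

```text
t: 4.85
tool_pos: [0.5348, 0.1548, 0.2973]
ee_rot: [-0.002, -0.198, 0.98, 0.0]
wrist_force: [0.5, -0.7, -2.9]
opening: 0.0119
finger_force: 40.0
```

Run:
```python
from h import *
st=state();print(st["t"],st["tool_pos"],st["ee_rot"],st["wrist_force"],st["moment"])
from scipy.spatial.transform import Rotation as R
q=st["ee_rot"];r=R.from_quat([q[1],q[2],q[3],q[0]]).as_matrix()
e=np.array([.552,-.275]);xs=np.array([.9934,.1147])
t=np.append(e-.06*xs,st["tool_pos"][2]);print(t,r.T@(t-st["tool_pos"]))
```

```text
4.85 [0.53475977 0.15483162 0.29728662] [-1.66142504e-03 -1.97793469e-01  9.80242303e-01  9.96637849e-05] [ 0.46843815 -0.72681621 -2.85708642] [ 0.02527664  0.01602327 -0.05624216]
[ 0.492396   -0.281882    0.29728662] [ 2.08393852e-01 -3.86115739e-01  3.41353061e-04]
```

Emit:
drive_tool --increments '[[[0.015,-0.028,0],[0,0,0]],[[0.037,-0.069,0],[0,0,0]],[[0.062,-0.115,0],[0,0,0]],[[0.087,-0.161,0],[0,0,0]],[[0.112,-0.207,0],[0,0,0]]]'

```text
t: 5.48
tool_pos: [0.5119, -0.0806, 0.2978]
ee_rot: [-0.001, -0.198, 0.98, 0.001]
wrist_force: [0.4, -0.6, -2.8]
opening: 0.0118
finger_force: 40.0
```

Emit:
drive_tool --increments '[[[0.025,-0.046,0],[0,0,0.07]],[[0.05,-0.092,0],[0,0,0.14]],[[0.073,-0.135,0],[0,0,0.21]],[[0.09,-0.166,0],[0,0,0.28]],[[0.096,-0.179,0],[0,0,0.28]]]'

```text
t: 6.1
tool_pos: [0.4929, -0.283, 0.2975]
ee_rot: [-0.001, -0.058, 0.998, 0.001]
wrist_force: [0.4, 0.6, -3.8]
opening: 0.0117
finger_force: 40.0
```

Emit:
drive_tool --increments '[[[0,0,0],[0,0,0]],[[0,0,0],[0,0,0]],[[0,0,0],[0,0,0]]]'

```text
t: 6.48
tool_pos: [0.4939, -0.28, 0.2992]
ee_rot: [0.0, -0.06, 0.998, 0.0]
wrist_force: [0.7, 0.1, -3.1]
opening: 0.012
finger_force: 40.0
```

Run:
```python
from h import *
import pickle
a=snapshot("wrist");b=snapshot("side");T=snapshot("top")
for n,s in(("w3",a),("s3",b),("t3",T)):pickle.dump(s,open(n+".pkl","wb"))
st=state();print(st)
u,v=map(int,proj(b,(.53,-.28,.24)));x,y=map(int,proj(T,(.53,-.28,.24)));print(u,v,x,y)
# panels: wrist whole; side 100x75 @(u-50,v-40); side whole ; top 100x75 @(x-50,y-40)
t=[cv2.resize(i,(400,300),interpolation=cv2.INTER_CUBIC) for i in(a["img"],b["img"][v-40:v+35,u-50:u+50],b["img"],T["img"][y-40:y+35,x-50:x+50])]
cv2.imwrite("pics/e.png",np.vstack([np.hstack(t[:2]),np.hstack(t[2:])])[...,::-1])
```

```text
{'t': 6.625, 'q': array([-6.39360516e-01,  2.28297748e-01,  1.34303860e+00,  2.70262800e-04,
        1.56995607e+00, -2.32972819e+00]), 'qvel': array([-4.08760813e-03,  3.69515829e-03, -1.79476128e-03, -1.17979314e-03,
       -1.21862061e-03,  4.47834553e-07]), 'tau': array([ 2.09690369e-02, -4.08277166e+01, -2.64661556e+01, -6.40126644e-02,
        5.19083510e-02, -2.83286199e-04]), 'tool_pos': array([ 0.49382772, -0.28057212,  0.29919885]), 'ee_rot': array([ 2.01865644e-04, -5.97499681e-02,  9.98213354e-01,  6.81718834e-06]), 'wrist_force': array([ 0.81727083,  0.46003582, -4.29582093]), 'moment': array([-0.0070703 , -0.0198305 ,  0.01426098]), 'finger_force': 39.99665379524231, 'opening': 0.011593246616482438}
319 295 389 232
```

View pics/e.png

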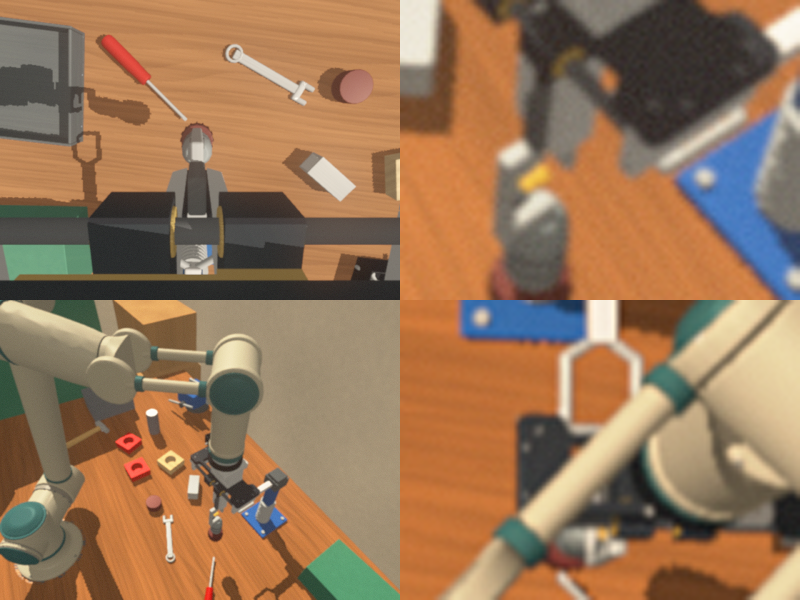

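The gripper hides the eye in the side view, but the top view shows it directly ahead, with the bar near original pixel (389,224.5). The hook is at the expected height. I'll refine the bar position from the initial unobstructed pictures using pixel profiles.

Run:
```python
from h import *
import pickle
S=pickle.load(open("side.pkl","rb"));T=pickle.load(open("top.pkl","rb"))
sat=lambda s:s["img"].astype(float)[...,2]  # blue: white rod high, wood low
b=sat(T)
pts=[]
for c in range(383,396):
    p=b[216:232,c]-np.median(b[210:234,c]);p[p<30]=0;pts.append((c,216+(p*np.arange(16)).sum()/p.sum()))
pts=np.array(pts);k=np.polyfit(pts[:,0],pts[:,1],1);print(np.round(pts[:,1],1),k)
# side rods left/right columns at rows 214-220
for r in(212,214,216,218,220):
    p=b[r,375:405];print(r,np.round(p).astype(int))
f=lambda c:onz(T,c,np.polyval(k,c),.245)
print(f(380),f(389),f(398)); d=f(383)-f(395);print("yaw",np.arctan2(d[1],d[0])-np.pi/2)
# side: compare predicted bar line with image
for off in(-.004,0,.004):
    e=f(389)+np.array([off,0,0]);print(off,proj(S,e))
print(np.round(sat(S)[280:298,320:342]).astype(int))
```

```text
[224.2 224.2 224.2 224.2 224.3 224.3 224.3 224.4 224.4 224.4 224.5 224.6
 224.6] [2.91268313e-02 2.13011076e+02]
212 [ 56  56  61 107 182 212 156  79  50  54  56  56  58  56  58  57  59  55
  59  54  67 132 205 202 139  74  55  55  57  60]
214 [ 58  55  59 109 182 212 156  80  54  55  56  56  58  58  56  58  56  56
  56  51  65 134 204 204 140  70  54  56  59  58]
216 [ 58  52  58 109 182 206 153  81  54  59  59  59  58  59  60  58  56  61
  57  53  65 133 206 203 139  69  52  57  58  56]
218 [ 56  55  59 113 184 208 152  78  53  55  57  58  59  58  58  56  59  59
  58  55  68 133 206 203 139  73  55  58  56  57]
220 [ 56  53  71 151 228 216 149  76  53  54  56  57  56  54  58  57  58  55
  53  51  65 133 208 205 140  70  54  57  56  57]
[ 0.54898497 -0.25111442  0.245     ] [ 0.55175344 -0.27506675  0.245     ] [ 0.55452154 -0.29901594  0.245     ]
yaw 0.11507181855102111
-0.004 (np.float64(325.11976746355833), np.float64(288.51058958699014))
0 (np.float64(326.7253229520753), np.float64(287.7169864668191))
0.004 (np.float64(328.32553743725623), np.float64(286.9260233282263))
[[173 1
[... 967 characters left out ...]
9 158 133 105  79  75  70  72
   83  94 118 151]
 [ 64  63  66  67  66  66  74  93 119 147 173 178 160 134  99  75  83  90
  112 138 158 176]
 [ 66  63  70  64  68  70  61  71  87 121 154 170 177 167 130 109 110 134
  157 176 183 175]
 [ 65  63  64  60  67  65  67  63  72  96 125 154 177 181 163 148 156 176
  190 185 169 152]
 [ 67  68  65  66  62  63  70  66  67  74  96 129 154 181 185 181 181 191
  182 162 135 124]
 [ 66  64  64  65  66  62  63  62  71  67  78 103 128 163 178 187 178 170
  148 131 116 122]
 [ 65  67  64  71  64  59  70  68  66  65  65  82 107 133 154 163 156 134
  123 121 135 152]
 [ 68  70  70  64  68  63  66  67  65  66  65  71  82 100 121 126 117 112
  122 140 164 177]]
```

Emit:
drive_tool --increments '[[[-0.012,0,0],[0,0,0]],[[-0.026,0,0],[0,0,0]],[[-0.04,0,0],[0,0,0]],[[-0.052,0,0],[0,0,0]],[[-0.059,0,0],[0,0,0]]]'

```text
t: 7.25
tool_pos: [0.5533, -0.2743, 0.2985]
ee_rot: [-0.0, -0.059, 0.998, 0.0]
wrist_force: [0.2, -0.0, -3.4]
opening: 0.0117
finger_force: 40.0
```

Emit:
drive_tool --increments '[[[0,0,0],[0,0,0]],[[0,0,0],[0,0,0]],[[0,0,0],[0,0,0]]]'

```text
t: 7.62
tool_pos: [0.5518, -0.2746, 0.2991]
ee_rot: [-0.0, -0.059, 0.998, -0.0]
wrist_force: [1.5, -0.8, -4.3]
opening: 0.0114
finger_force: 40.0
```

Run:
```python
from h import *
import pickle
st=state();print(st["t"],st["tool_pos"],st["ee_rot"],st["wrist_force"])
b=snapshot("side");T=snapshot("top");a=snapshot("wrist")
for n,s in(("w4",a),("s4",b),("t4",T)):pickle.dump(s,open(n+".pkl","wb"))
e=np.array([.552,-.2745,.245]);u,v=map(int,proj(b,e));x,y=map(int,proj(T,e));print(u,v,x,y)
A=cv2.resize(b["img"][v-60:v+60,u-40:u+40],(400,600),interpolation=cv2.INTER_CUBIC)
B=cv2.resize(T["img"][y-30:y+30,x-40:x+40],(400,300),interpolation=cv2.INTER_CUBIC)
C=cv2.resize(a["img"][150:405,110:450],(400,300),interpolation=cv2.INTER_CUBIC)
cv2.imwrite("pics/h.png",np.hstack([A,np.vstack([B,C])])[...,::-1])
```

```text
7.625 [ 0.55180205 -0.27460073  0.29912861] [-2.71064640e-05 -5.88713859e-02  9.98265575e-01 -3.15656259e-05] [ 1.49016672 -0.82882303 -4.28750783]
326 287 388 224
```

View pics/h.png

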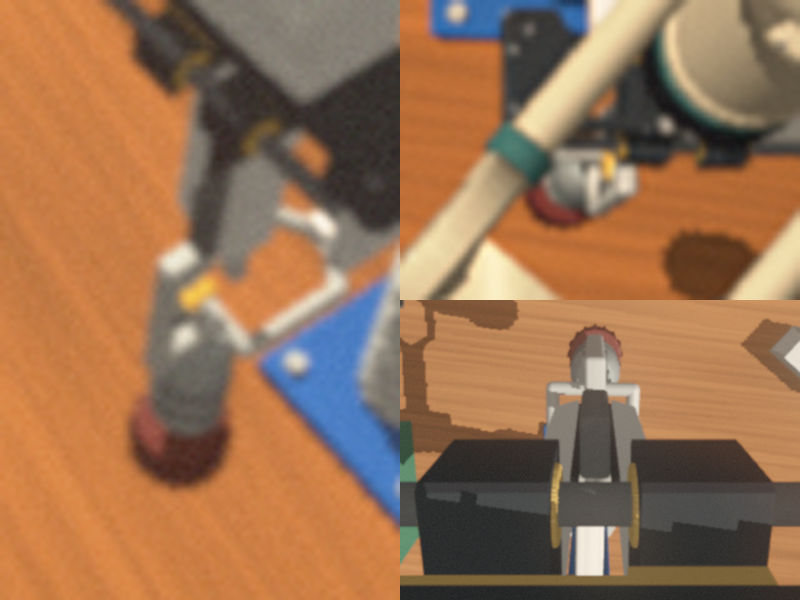

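The bar lies in the throat under the yellow gate, centred sideways on the hook in the wrist panel at about (594,388). I'll push down slowly while watching the force.

Emit:
drive_tool --increments '[[[0,0,0.002],[0,0,0]],[[0,0,0.004],[0,0,0]],[[0,0,0.006],[0,0,0]],[[0,0,0.008],[0,0,0]],[[0,0,0.01],[0,0,0]]]'

```text
t: 8.4
tool_pos: [0.5523, -0.2745, 0.2889]
ee_rot: [0.0, -0.059, 0.998, 0.0]
wrist_force: [-0.0, 0.1, -1.7]
opening: 0.012
finger_force: 40.0
```

Emit:
drive_tool --increments '[[[0,0,0.002],[0,0,0]],[[0,0,0.004],[0,0,0]],[[0,0,0.006],[0,0,0]]]'

```text
t: 8.78
tool_pos: [0.5523, -0.2745, 0.2833]
ee_rot: [0.0, -0.059, 0.998, -0.0]
wrist_force: [-1.8, -0.2, -0.4]
opening: 0.012
finger_force: 40.0
```

Emit:
drive_tool --increments '[[[0,0,0.002],[0,0,0]],[[0,0,0.004],[0,0,0]],[[0,0,0.006],[0,0,0]]]'

```text
t: 9.15
tool_pos: [0.5523, -0.2745, 0.2771]
ee_rot: [0.0, -0.059, 0.998, -0.0]
wrist_force: [-0.7, 0.8, 1.9]
opening: 0.0118
finger_force: 40.0
```

Emit:
drive_tool --increments '[[[0,0,0.002],[0,0,0]],[[0,0,0.004],[0,0,0]],[[0,0,0.006],[0,0,0]]]'

```text
t: 9.52
tool_pos: [0.5522, -0.2745, 0.271]
ee_rot: [0.0, -0.059, 0.998, -0.0]
wrist_force: [-0.8, 0.3, 2.4]
opening: 0.0121
finger_force: 40.0
```

Emit:
drive_tool --increments '[[[0,0,0.002],[0,0,0]],[[0,0,0.004],[0,0,0]],[[0,0,0.006],[0,0,0]]]'

```text
t: 9.9
tool_pos: [0.5524, -0.2745, 0.265]
ee_rot: [0.0, -0.059, 0.998, -0.0]
wrist_force: [-1.3, 0.3, 3.6]
opening: 0.0117
finger_force: 40.0
```

Run:
```python
from h import *
import pickle
F=[]
b=snapshot("side");F.append(state()["wrist_force"]);T=snapshot("top");F.append(state()["wrist_force"]);a=snapshot("wrist")
for n,s in(("w5",a),("s5",b),("t5",T)):pickle.dump(s,open(n+".pkl","wb"))
st=state();F.append(st["wrist_force"]);print(st["t"],st["tool_pos"],np.round(F,1))
# eye height: rod corner visible in side pic; correlate eye-corner patch (far bar corner->nearest post) vs previous s4
p=pickle.load(open("s4.pkl","rb"))["img"]
# track the patch of the eye's front right side, from h.png panel (260-345,265-350)
x0,y0=326-40+48,287-60+52;tp=p[y0:y0+20,x0:x0+22]
for im in(b["img"],):
    r=cv2.matchTemplate(im[y0-10:y0+50,x0-20:x0+50],tp,cv2.TM_CCOEFF_NORMED);_,m,_,l=cv2.minMaxLoc(r);print(m,l[0]-20,l[1]-10)
e=np.array([.56,-.30,.245]);print([np.subtract(proj(b,e-[0,0,d]),proj(b,e)).round(1) for d in(.01,.02,.03)])
```

```text
10.05 [ 0.55234947 -0.27451788  0.26495492] [[-1.2 -0.4  4.3]
 [-0.8  0.2  3.1]
 [-0.5  1.3  2.7]]
0.8025288581848145 0 4
[array([-0.6,  2.5]), array([-1.2,  5. ]), array([-1.8,  7.5])]
```

Emit:
drive_tool --increments '[[[0,0,0.002],[0,0,0]],[[0,0,0.004],[0,0,0]],[[0,0,0.006],[0,0,0]]]'

```text
t: 10.42
tool_pos: [0.5525, -0.2745, 0.2591]
ee_rot: [0.0, -0.059, 0.998, -0.0]
wrist_force: [-1.1, 0.5, 4.9]
opening: 0.0113
finger_force: 40.0
```

Emit:
drive_tool --increments '[[[0,0,0.002],[0,0,0]],[[0,0,0.004],[0,0,0]],[[0,0,0.006],[0,0,0]]]'

```text
t: 10.8
tool_pos: [0.5523, -0.2748, 0.2532]
ee_rot: [0.0, -0.059, 0.998, -0.0]
wrist_force: [-1.6, 0.6, 4.8]
opening: 0.0119
finger_force: 40.0
```

Emit:
drive_tool --increments '[[[0,0,0.002],[0,0,0]],[[0,0,0.004],[0,0,0]],[[0,0,0.006],[0,0,0]]]'

```text
t: 11.18
tool_pos: [0.5518, -0.2742, 0.246]
ee_rot: [-0.001, -0.059, 0.998, 0.001]
wrist_force: [-1.5, 0.4, 2.4]
opening: 0.0118
finger_force: 40.0
```

```bash
cat > chk.py <<'E'
from h import *
import pickle,sys
F=[]
for n in("side","top","wrist"):
    s=snapshot(n);F.append(state()["wrist_force"]);pickle.dump(s,open(n+sys.argv[1]+".pkl","wb"))
    if n=="side":b=s
st=state();print(st["t"],st["tool_pos"],np.round(F,1).tolist())
p=pickle.load(open("s4.pkl","rb"))["img"]
x0,y0=334,279;tp=cv2.resize(p[y0:y0+20,x0:x0+22],None,fx=4,fy=4,interpolation=cv2.INTER_CUBIC)
r=cv2.matchTemplate(cv2.resize(b["img"][y0-10:y0+40,x0-8:x0+30],None,fx=4,fy=4,interpolation=cv2.INTER_CUBIC),tp,cv2.TM_CCOEFF_NORMED);_,m,_,l=cv2.minMaxLoc(r)
print("match",m,"du,dv",l[0]/4-8,l[1]/4-10,"sag mm",(l[1]/4-10)*4)
E
python3 chk.py 6
```

```text
11.325 [ 0.55183019 -0.27424541  0.24660594] [[-3.9, 0.0, 1.2], [-1.6, 0.6, 0.7], [-3.4, 1.1, 1.5]]
match 0.5584080219268799 du,dv -4.0 6.0 sag mm 24.0
```

Run:
```python
import pickle,cv2,numpy as np
b=pickle.load(open("side6.pkl","rb"))["img"];a=pickle.load(open("wrist6.pkl","rb"))["img"]
A=cv2.resize(b[250:340,290:370],(533,600),interpolation=cv2.INTER_CUBIC)
B=cv2.resize(a[150:405,110:450],(267,200));B=np.vstack([B,np.zeros((400,267,3),np.uint8)])
cv2.imwrite("pics/k.png",np.hstack([A,B])[...,::-1])
```

```text
(no output)
```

View pics/k.png

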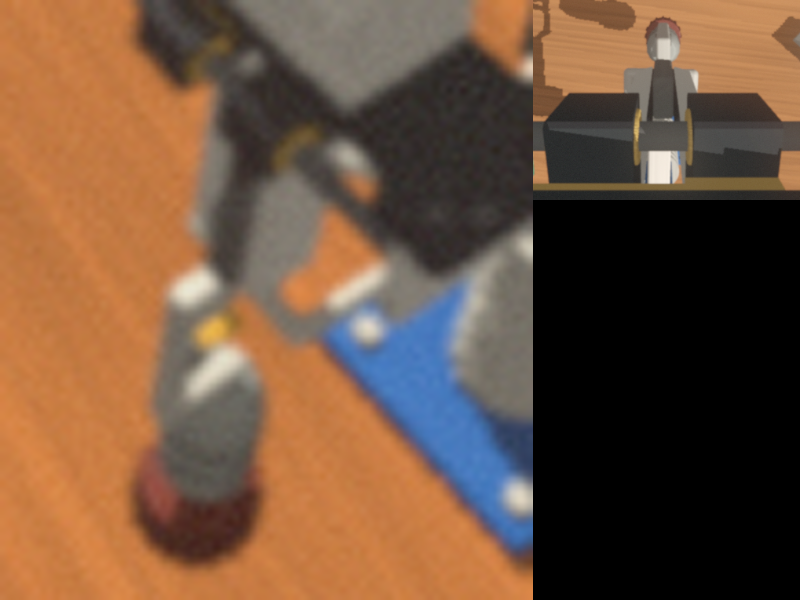

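The gate (yellow, 215,328) is back in its shut attitude with no bar below it. The eye's right corner (300,330) has sunk about 14 mm, so the bar is above the gate near the seat. I'll let it settle and average the force.

Emit:
drive_tool --increments '[[[0,0,0],[0,0,0]],[[0,0,0],[0,0,0]],[[0,0,0],[0,0,0]],[[0,0,0],[0,0,0]]]'

```text
t: 11.82
tool_pos: [0.5522, -0.2745, 0.247]
ee_rot: [0.0, -0.059, 0.998, 0.0]
wrist_force: [-2.1, 0.5, 0.7]
opening: 0.012
finger_force: 40.0
```

```bash
cat > f.py <<'E'
from h import *
F=[]
for _ in range(10):
    snapshot("top");s=state();F.append(np.r_[s["wrist_force"],s["moment"],s["tool_pos"]])
print(s["t"],np.mean(F,0).round(4),np.std(F,0)[:3].round(2),s["ee_rot"].round(4))
E
python3 f.py
```

```text
12.325 [-2.3847  0.5729  1.0218  0.1631  0.5172  0.0065  0.5522 -0.2745  0.2469] [0.49 0.6  0.6 ] [-0.000e+00 -5.910e-02  9.983e-01  1.000e-04]
```

Emit:
drive_tool --increments '[[[0,0,0.001],[0,0,0]],[[0,0,0.002],[0,0,0]],[[0,0,0.003],[0,0,0]],[[0,0,0.003],[0,0,0]],[[0,0,0.003],[0,0,0]]]'

```text
t: 12.95
tool_pos: [0.5523, -0.2745, 0.244]
ee_rot: [0.0, -0.059, 0.998, -0.0]
wrist_force: [-1.6, 0.8, 2.4]
opening: 0.0118
finger_force: 40.0
```

Emit:
drive_tool --increments '[[[0,0,0.001],[0,0,0]],[[0,0,0.002],[0,0,0]],[[0,0,0.003],[0,0,0]],[[0,0,0.003],[0,0,0]],[[0,0,0.003],[0,0,0]]]'

```text
t: 13.58
tool_pos: [0.5523, -0.2746, 0.241]
ee_rot: [0.0, -0.059, 0.998, -0.0]
wrist_force: [-2.1, 0.3, 2.9]
opening: 0.0118
finger_force: 40.0
```

Emit:
drive_tool --increments '[[[0,0,0.001],[0,0,0]],[[0,0,0.002],[0,0,0]],[[0,0,0.003],[0,0,0]],[[0,0,0.003],[0,0,0]],[[0,0,0.003],[0,0,0]]]'

```text
t: 14.2
tool_pos: [0.5523, -0.2745, 0.238]
ee_rot: [0.0, -0.059, 0.998, -0.0]
wrist_force: [-2.2, 0.8, 4.3]
opening: 0.0118
finger_force: 40.0
```

```bash
python3 f.py; python3 chk.py 7
```

```text
14.7 [-2.6035e+00  6.4310e-01  4.0884e+00  1.3920e-01  4.8960e-01  1.6000e-03
  5.5230e-01 -2.7450e-01  2.3800e-01] [0.53 0.47 0.51] [ 1.000e-04 -5.910e-02  9.983e-01 -0.000e+00]
14.85 [ 0.55227396 -0.27451971  0.23795361] [[-2.6, 1.2, 3.0], [-2.4, 0.2, 3.3], [-2.3, 0.2, 3.2]]
match 0.5494690537452698 du,dv -4.75 8.25 sag mm 33.0
```

Emit:
drive_tool --increments '[[[0,0,-0.001],[0,0,0]],[[0,0,-0.0025],[0,0,0]],[[0,0,-0.004],[0,0,0]],[[0,0,-0.0055],[0,0,0]],[[0,0,-0.007],[0,0,0]]]'

```text
t: 15.48
tool_pos: [0.5522, -0.2745, 0.2448]
ee_rot: [-0.0, -0.059, 0.998, 0.0]
wrist_force: [-0.9, 0.6, 0.1]
opening: 0.0117
finger_force: 40.0
```

Emit:
drive_tool --increments '[[[0,0,-0.001],[0,0,0]],[[0,0,-0.002],[0,0,0]],[[0,0,-0.003],[0,0,0]],[[0,0,-0.004],[0,0,0]],[[0,0,-0.005],[0,0,0]]]'

```text
t: 16.1
tool_pos: [0.5523, -0.2745, 0.2498]
ee_rot: [-0.0, -0.059, 0.998, 0.0]
wrist_force: [-1.1, -0.2, -0.4]
opening: 0.0116
finger_force: 40.0
```

Emit:
drive_tool --increments '[[[0.0005,0,0],[0,0,0]],[[0.001,0,0],[0,0,0]],[[0.001,0,0],[0,0,0]],[[0.001,0,0],[0,0,0]],[[0.001,0,0],[0,0,0]]]'

```text
t: 16.73
tool_pos: [0.5518, -0.2746, 0.2501]
ee_rot: [0.001, -0.059, 0.998, -0.0]
wrist_force: [1.7, 1.0, 1.1]
opening: 0.0115
finger_force: 40.0
```

```bash
python3 f.py
```

```text
17.225 [ 1.9907  0.2024  0.5009  0.0759 -0.4275 -0.0178  0.5514 -0.2747  0.25  ] [0.38 0.59 0.56] [ 1.000e-04 -5.910e-02  9.983e-01 -1.000e-04]
```

Emit:
drive_tool --increments '[[[-0.0005,0,0],[0,0,0]],[[-0.0005,0,0],[0,0,0]],[[-0.0005,0,0],[0,0,0]],[[-0.0005,0,0],[0,0,0]]]'

```text
t: 17.73
tool_pos: [0.5514, -0.2747, 0.2499]
ee_rot: [-0.0, -0.059, 0.998, -0.0]
wrist_force: [1.1, -0.9, 0.1]
opening: 0.0115
finger_force: 40.0
```

```bash
python3 f.py
```

```text
18.225 [-1.623e-01 -5.506e-01  2.954e-01 -1.136e-01  4.460e-02 -4.000e-04
  5.514e-01 -2.747e-01  2.499e-01] [0.52 0.64 0.33] [-3.000e-04 -5.900e-02  9.983e-01  0.000e+00]
```

Emit:
drive_tool --increments '[[[0,0,-0.0005],[0,0,0]],[[0,0,-0.001],[0,0,0]],[[0,0,-0.001],[0,0,0]],[[0,0,-0.001],[0,0,0]],[[0,0,-0.001],[0,0,0]]]'

```text
t: 18.85
tool_pos: [0.5515, -0.2746, 0.2509]
ee_rot: [-0.0, -0.059, 0.998, 0.0]
wrist_force: [-2.1, -0.5, -0.0]
opening: 0.0115
finger_force: 40.0
```

```bash
python3 f.py; python3 f.py
```

```text
19.35 [-1.9155 -0.8433  0.4791 -0.1452  0.3711  0.0163  0.5516 -0.2745  0.2509] [0.48 0.35 0.5 ] [-1.000e-04 -5.910e-02  9.983e-01  2.000e-04]
19.85 [-1.8489 -0.6563  0.1788 -0.0657  0.3751 -0.0106  0.5517 -0.2745  0.2509] [0.3  0.48 0.4 ] [-0.000e+00 -5.910e-02  9.983e-01  2.000e-04]
```

Emit:
drive_tool --increments '[[[0.0004,0,-0.0005],[0,0,0]],[[0.0004,0,-0.001],[0,0,0]],[[0.0004,0,-0.001],[0,0,0]],[[0.0004,0,-0.001],[0,0,0]],[[0.0004,0,-0.001],[0,0,0]]]'

```text
t: 20.48
tool_pos: [0.5516, -0.2745, 0.252]
ee_rot: [0.0, -0.059, 0.998, 0.0]
wrist_force: [-0.2, 0.5, -0.4]
opening: 0.0117
finger_force: 40.0
```

```bash
python3 f.py; python3 f.py
```

```text
20.975 [ 1.246e-01  4.515e-01 -2.671e-01  1.270e-01 -3.910e-02 -3.000e-04
  5.516e-01 -2.745e-01  2.520e-01] [0.56 0.31 0.57] [ 3.000e-04 -5.910e-02  9.983e-01  1.000e-04]
21.475 [ 0.732   0.7316 -0.0369  0.1661 -0.1785 -0.0087  0.5515 -0.2746  0.252 ] [0.46 0.57 0.21] [ 2.000e-04 -5.910e-02  9.983e-01  1.000e-04]
```

Emit:
drive_tool --increments '[[[0,0,0],[0,0,0]],[[0,0,0],[0,0,0]]]' --force 15

```text
t: 21.72
tool_pos: [0.5515, -0.2746, 0.252]
ee_rot: [0.0, -0.059, 0.998, 0.0]
wrist_force: [1.9, 1.1, 0.0]
opening: 0.0118
finger_force: 15.0
```

Emit:
drive_tool --increments '[[[0,0,0],[0,0,0]],[[0,0,0],[0,0,0]],[[0,0,0],[0,0,0]],[[0,0,0],[0,0,0]]]' --force 3

```text
t: 22.22
tool_pos: [0.5513, -0.2746, 0.2519]
ee_rot: [-0.0, -0.059, 0.998, 0.0]
wrist_force: [-0.0, 0.4, -0.1]
opening: 0.012
finger_force: 3.0
```

```bash
python3 f.py; python3 f.py
```

```text
22.725 [ 0.4518  0.6851 -0.4153  0.1937 -0.1441 -0.0188  0.5513 -0.2746  0.2519] [0.36 0.39 0.43] [-0.000e+00 -5.910e-02  9.983e-01  1.000e-04]
23.225 [ 0.5343  0.7349 -0.1628  0.1724 -0.1054  0.0126  0.5513 -0.2746  0.2519] [0.55 0.31 0.46] [-0.000e+00 -5.910e-02  9.983e-01  1.000e-04]
```

Emit:
drive_tool --increments '[[[0,0.0003,0],[0,0,0]],[[0,0.0003,0],[0,0,0]],[[0,0.0003,0],[0,0,0]]]'

```text
t: 23.6
tool_pos: [0.5513, -0.2745, 0.252]
ee_rot: [0.0, -0.059, 0.998, -0.0]
wrist_force: [0.1, -0.0, -0.5]
opening: 0.012
finger_force: 3.0
```

Emit:
drive_tool --increments '[[[0,0,0],[0,0,0]],[[0,0,0],[0,0,0]],[[0,0,0],[0,0,0]],[[0,0,0],[0,0,0]]]' --claw -0.7

```text
t: 24.1
tool_pos: [0.5513, -0.2743, 0.2519]
ee_rot: [-0.0, -0.059, 0.998, 0.0]
wrist_force: [-0.9, 0.3, -0.4]
opening: 0.0144
finger_force: 0.0
```

Emit:
drive_tool --increments '[[[0,0,0],[0,0,0]],[[0,0,0],[0,0,0]],[[0,0,0],[0,0,0]],[[0,0,0],[0,0,0]]]' --claw -0.4

```text
t: 24.6
tool_pos: [0.5513, -0.2743, 0.2519]
ee_rot: [0.0, -0.059, 0.998, 0.0]
wrist_force: [0.7, -0.6, 0.1]
opening: 0.0287
finger_force: 0.0
```

```bash
python3 f.py; python3 chk.py 8;python3 - <<'E'
from h import *
import pickle
a,b=pickle.load(open("side7.pkl","rb"))["img"],pickle.load(open("side8.pkl","rb"))["img"]
w=pickle.load(open("wrist8.pkl","rb"))["img"];t=pickle.load(open("top8.pkl","rb"))["img"]
r=lambda i,s:cv2.resize(i,s,interpolation=cv2.INTER_CUBIC)
cv2.imwrite("pics/r.png",np.hstack([r(b[235:335,285:365],(480,600)),np.vstack([r(w,(320,240)),r(t[190:260,340:430],(320,249)),np.zeros((111,320,3),np.uint8)])])[...,::-1])
E
```

```text
25.1 [-0.2788 -0.0953  0.1678  0.0313  0.0018 -0.0084  0.5513 -0.2743  0.2519] [0.53 0.39 0.32] [ 0.     -0.0591  0.9983  0.    ]
25.25 [ 0.55130039 -0.27429584  0.25192812] [[-0.0, -0.6, 0.2], [0.4, 0.8, 0.3], [0.8, 0.4, 0.2]]
match 0.5145066976547241 du,dv -2.75 4.0 sag mm 16.0
```

View pics/r.png

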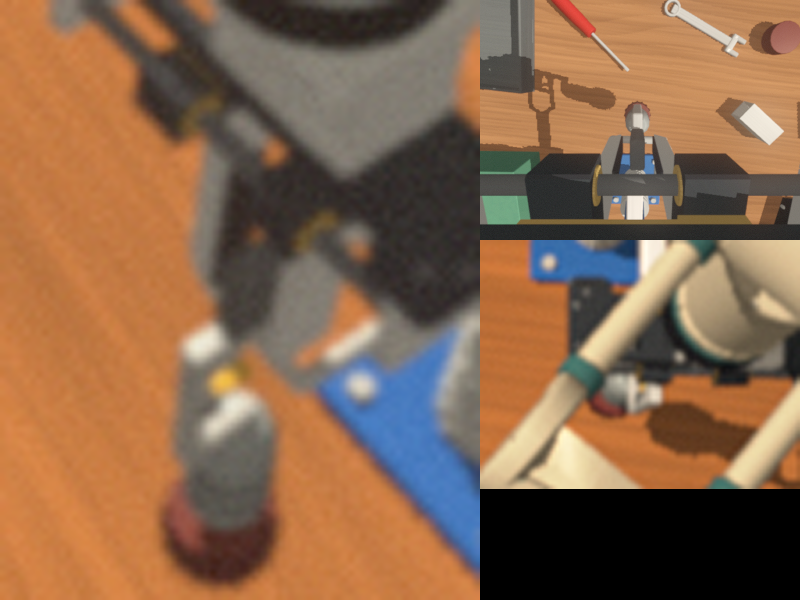

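The tool hangs freely between the open fingers, upright, with the gate (225,380) shut, and nothing jumped on release. I'll retract straight up.

Emit:
drive_tool --increments '[[[0,0,-0.003],[0,0,0]],[[0,0,-0.012],[0,0,0]],[[0,0,-0.03],[0,0,0]],[[0,0,-0.05],[0,0,0]],[[0,0,-0.08],[0,0,0]]]'

```text
t: 25.88
tool_pos: [0.551, -0.2742, 0.3327]
ee_rot: [-0.0, -0.059, 0.998, 0.0]
wrist_force: [0.8, 0.6, -0.8]
opening: 0.0283
finger_force: 0.0
```

Emit:
drive_tool --increments '[[[0.03,0,-0.02],[0,0,0]],[[0.08,0,-0.03],[0,0,0]],[[0.13,0,-0.03],[0,0,0]],[[0.17,0,-0.03],[0,0,0]],[[0.18,0,-0.03],[0,0,0]]]'

```text
t: 26.5
tool_pos: [0.371, -0.2956, 0.3633]
ee_rot: [0.001, -0.058, 0.998, -0.001]
wrist_force: [-0.2, 0.0, -0.2]
opening: 0.0283
finger_force: 0.0
```

Emit:
drive_tool --increments '[[[0,0,0],[0,0,0]],[[0,0,0],[0,0,0]],[[0,0,0],[0,0,0]],[[0,0,0],[0,0,0]]]'

```text
t: 27.0
tool_pos: [0.3732, -0.2955, 0.3615]
ee_rot: [-0.0, -0.06, 0.998, 0.0]
wrist_force: [0.6, -0.2, 1.5]
opening: 0.0286
finger_force: 0.0
```

Run:
```python
from h import *
import pickle
b=snapshot("side");
for _ in range(10):snapshot("top")
c=snapshot("side");print("motion",np.abs(c["img"][240:340,290:370].astype(int)-b["img"][240:340,290:370]).mean(),state()["t"],state()["tool_pos"])
r=lambda i,s:cv2.resize(i,s,interpolation=cv2.INTER_CUBIC)
cv2.imwrite("pics/fin.png",np.hstack([r(b["img"][235:335,290:390],(400,400)),r(c["img"][235:335,290:390],(400,400))])[...,::-1])
```

```text
motion 2.4370833333333333 27.6 [ 0.37251041 -0.29554874  0.36196416]
```

View pics/fin.png

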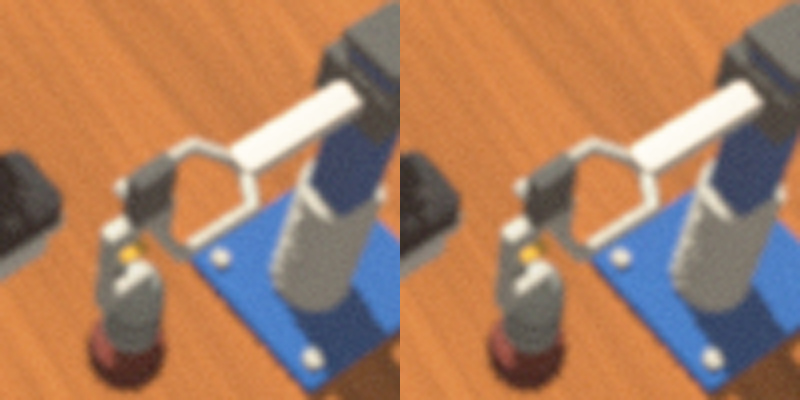

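The tool hangs upright and still on the eye's bar with the gate shut, and both pictures match. The gripper is clear.

```bash
python3 -c "from rig import hand_in; print(hand_in())"
```

```text
the job is handed in; nothing more can be done
None
```

The hand tool hangs still from the eye bar with its gate shut behind the bar; it took about 28 s, the highest press measured was about 8 N, the gripper is clear, and the job is handed in.

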